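# Load the tea infuser and clamp it shut

### The job

Tip all three pressed-tea nuggets out of the bamboo scoop into the steel infuser, without touching the tea with the fingers, and lay the empty scoop back flat on the ledge. Then swing the clamp lever over the infuser, fully down, so that it is locked in its block. The infuser stays seated in its socket, and the teapot, cup, jar and timer are left where they stand.

Things in the scene. Friction and masses are not known exactly. Their poses are not given: they have to be found in the camera images.
- block: black socket block fixed to the ledge, 124 (x) x 104 (y) x 50 mm high, with a round socket 73 mm across and 40 mm deep in its middle. Origin at the centre of its underside; the lever is hinged near its +x edge between two small steel cheeks (to 90 mm height) and closes towards -x
- lever (a joint): angle of the steel clamp lever about a level axis along the block's y: 0 = fully shut (arm level, lying across the infuser's mouth towards the block's -x), pi/2 = standing straight up, about 2.1 = leaning back at its stop. It starts open (1.5 to 2.0) and stays where it is left by friction (about 1.5 N at the handle)
- lever_handle (a point): middle of the lever's T handle: a round dark bar 12 mm thick and 90 mm long, lying along the block's y, at the end of the flat steel arm (14 mm wide, 6 mm thick), 139 mm from the hinge axis. When shut it is 80 mm above the ledge and 85 mm from the block's centre on its -x side (23 mm outside the block). A 70 mm long crosspiece halfway along the arm lies just above the infuser rim when shut
- lever_hinge (a point): point on the hinge axis, 54 mm from the block's centre on its +x side, 80 mm above the ledge; axes as the block's
- infuser: round open stainless steel basket standing loose in the socket, 62 mm high, 68 mm outside and 63 mm inside across the mouth, 57 mm inside near the floor (4 mm thick); its rim stands 22 mm above the block. Origin at the centre of its underside (10 mm above the ledge), z up
- infuser_mouth (a point): centre of the infuser's mouth, level with the rim, 72 mm above the ledge
- scoop: pale bamboo scoop, an open tray 100 mm long (x) and 54 mm wide with a 4 mm floor, 4 mm thick side walls 18 mm high, a back wall 34 mm high at x = -50 mm and no wall at its mouth, x = +50 mm. A straight handle 14 mm wide (y), from 12 to 34 mm height, runs back from the back wall to x = -118 mm. 110 g. Origin at the centre of the tray's underside; x towards the mouth, z up
- scoop_grip (a point): point in the handle to grip, 85 mm behind the scoop's origin, 25 mm above its underside; pinch across y
- scoop_lip (a point): middle of the mouth's edge, on top of the tray floor (x = +50, z = 4 mm of the scoop)
- nugget0: a brown dome-shaped pressed-tea nugget, 20 mm across and 15 mm high, 12 g, lying flat side down in the scoop; origin at the centre of its flat underside, z up
- nugget1: a brown dome-shaped pressed-tea nugget, 20 mm across and 15 mm high, 12 g, lying flat side down in the scoop; origin at the centre of its flat underside, z up
- nugget2: a brown dome-shaped pressed-tea nugget, 20 mm across and 15 mm high, 12 g, lying flat side down in the scoop; origin at the centre of its flat underside, z up
- teapot: blue-glazed teapot with a clipped-on lid, 124 mm across the body, about 200 mm over spout and handle, 118 mm high; bystander; origin at the centre of its underside
- teacup: white porcelain teacup, 76 mm across, 55 mm high; bystander; origin at the centre of its underside
- jar: small closed glass jar, 64 mm across, 85 mm high; bystander; origin at the centre of its underside
- timer: round white kitchen timer with a turning dial on top, 66 mm across, 49 mm high; bystander; origin at the centre of its underside
Things that resemble listed ones, but are neither listed nor needed, are in the scene too. Of the things shaped like the scoop, the wooden one is meant.

How it is judged (in metres and radians):
On the way, in this order (a step that is already met when the one before it is completed fails the run):
1. all three nuggets lie inside the infuser (horizontal distance between each of nugget0, nugget1, nugget2 and infuser below 0.034 m and z of nugget0 in the frame of infuser between 0 and 0.05 m and z of nugget1 in the frame of infuser between 0 and 0.05 m and z of nugget2 in the frame of infuser between 0 and 0.05 m), for 0.2 s.
2. the lever is swung fully down (within 0.07 rad of shut) (value of joint lever below 0.07 rad), for 0.2 s.
At the end, for the whole second after the job is handed in: All three nuggets lie inside the infuser, which stands seated in its socket (within 6 mm of centre, lifted under 4 mm, tilted under 0.1 rad); the lever is within 0.07 rad of shut; the empty scoop rests upright on the ledge (tilted under 0.1 rad, underside within 8 mm of it) (all of step 1 and value of joint lever below 0.07 rad and horizontal distance between infuser and block below 0.006 m and z of infuser in the frame of block below 0.014 m and angle between each of infuser, scoop's own z axis and vertical below 0.1 rad and height (world z) of scoop between -0.01 and 0.008 m and linear speed of scoop below 0.02 m/s); the robot touches nothing.
It fails at once if a bystander (teapot, cup, jar, timer) is pushed more than 30 mm or tipped over (distance of any of teapot, teacup, jar, timer from where it was at the start of the episode above 0.03 m or angle between any of teapot, teacup, jar, timer's own z axis and vertical above 0.5 rad).
It fails at once if the fingers touch a nugget (contact force between the fingers and nugget0 above 0.5 N or contact force between the fingers and nugget1 above 0.5 N or contact force between the fingers and nugget2 above 0.5 N).
It also fails if it takes over 64 s, if anything falls off the work surface, if the arm or the gripper's body presses on something with over 40 N, if the wrist force passes 120 N, or if a joint passes its speed limit or range.

### The arm

A 6-joint arm with a two-finger parallel gripper is mounted at the origin on the work surface. World frame = base frame: x ahead of the robot, y to its left, z up, the work surface at z = 0. Lengths are in mm, angles in degrees, forces in N, time in s.
With the tool pointing down it reaches from about 350 to 850 mm from the base axis. Payload 8.1 kg.
Tool frame: the origin (TCP) lies midway between the tips of the shut fingers; the grasp point (between the pads) lies 19 mm behind it (r.pinch_z is the distance from the TCP to the grasp point, in mm); z points along the fingers, y is the line along which they close (so a half turn about z gives the same grasp; the last joint's range is limited). The gripper opens to 85 mm and grips with 20 to 120 N. Pads are 22 mm wide; open, the fingers measure 114 mm over their backs; the gripper's body (76 mm by 85 mm) begins 54 mm behind the grasp point. The pads swing forward as they close: fully open they stand 13 mm farther back than shut.
Start: joints at [70.967, 7.471, 85.268, -0, 87.261, -4.893], TCP at [146.559, 581.83, 231.292] pointing down, gripper open.
Joint ranges: [-169.43, 169.43], [-51.17, 129.36], [1.28, 143.12], [-76.62, 256.62], [0, 156.53], [-152.29, 152.29]. Speed limits (degrees/s): [136.94, 136.94, 159.86, 180, 180, 180].

### API

Orientations are given as [roll, pitch, yaw] about the fixed x, y, z axes, in that order (R = Rz(yaw) Ry(pitch) Rx(roll)).
In Python, from bench import sensors, optics, job, r gives the robot as it stands.
- The arm moves only by the tool play_rows, never from a script. Its argument "motion" is a list that holds one entry, the list of rows, each a list of 6 numbers: the shift along the tool's x, y, z in cm, then the turn, a rotation vector about the tool's x, y, z in degrees. In form: [[[x, y, z, ax, ay, az], ...]]. A call has 1 to 5 rows; each row is the pose to reach, as a shift and turn from the pose commanded when the call began, along the tool's axes at that moment; what a row does not reach only later rows make up. A row lasts 1/10 s, in which the tool goes at most 50 mm and 8.59 degrees, less where a joint would pass 70% of its speed; a pose out of reach is approached as far as the arm can. A call with a gripper value outside its range is refused whole. "jaw" is the opening, from 0 (shut) to 1 (fully open), set as the call begins (left out, the last holds). The fingers move at their own pace and stop on an object; "squeeze" is the grip in N (left out, the last holds). Time passes only in rows, so rows that repeat a pose let the fingers close. It gives the time, the measured TCP pose, the force, the opening and the grip force at its end, in the units of the state.
- sensors.sense(): the state, without advancing time (a new reading comes with each control period).
- optics.snapshot(name): name is "scene" or "top"; returns a dict with "pixels" (400x640x3 uint8, red, green, blue), "mtx" (3x3 intrinsics, pixels), "R" (3x3) and "t" (3): a world point X has camera coordinates R X + t. Camera axes: x right, y down, z forward; pixel columns grow to the right and rows downward; lengths in mm; the calibration is good to about 2 mm. A picture is of the moment at which its call begins. There is no depth.
- job.hand_in(): hands the job in; it is judged then, once.
The state is a dict: "time": time; "joint_pos": joint angles; "qd": joint speeds; "joint_efforts": joint torques, N m; "tool_pos": TCP position; "tcp_rot": TCP orientation; "ft_force": force on the tool from outside, world axes, zero at the start; "wrist_torque": the same for the moment, N m; "finger_gap": finger opening in mm; "grip_force": force on a finger pad.
Only numpy, scipy, OpenCV 4.12 (cv2) and the standard library are available. Lean on these libraries where they do the work, as an engineer would, in place of code of your own. Each camera call takes 0.05 s, during which the arm holds its last target. There are 200 camera calls.

## Working session

There is one attempt and no reset: what is moved stays moved. The work goes in short steps, Python scripts to look and compute and a tool call to move; the robot and the scene stay as the last step left them, time stands still between calls to the robot, and variables do not carry over. Pictures are saved under pics/ and viewed, at most 10 in all, crops included, and the job is handed in when it is done.

Besides the shell and the picture viewer there is one more tool, called as name(argument=value, ...) on one line, values as JSON. play_rows: Moves the arm, as the interface text tells. Its arguments: {"type":"object","properties":{"motion":{"type":"array","items":{"type":"array","items":{"type":"array","items":{"type":"number"}}}},"jaw":{"type":"number"},"squeeze":{"type":"number"}},"required":["motion"]}

```bash
mkdir -p pics; ls
python3 - <<'E'
from bench import sensors, optics, r
import cv2,numpy as np,pickle
for n in("scene","top"):
    s=optics.snapshot(n); cv2.imwrite(f"pics/{n}0.png",s["pixels"][:,:,::-1]); pickle.dump(s,open(f"{n}.pkl","wb"))
    print(n,s["mtx"],s["R"],s["t"])
print(r.pinch_z, sensors.sense())
E
```

```text
pics
scene [[496.62290741   0.         321.67176407]
 [  0.         496.62290741 198.77111472]
 [  0.           0.           1.        ]] [[ 8.53128882e-01  5.21699965e-01  5.07057042e-04]
 [ 4.43821113e-01 -7.25263101e-01 -5.26323336e-01]
 [-2.74215116e-01  4.49246682e-01 -8.50284357e-01]] [-457.80251489 -162.69303395 1434.08146693]
top [[431.93003726   0.         313.31728849]
 [  0.         431.93003726 188.14057642]
 [  0.           0.           1.        ]] [[ 0.00210317 -0.99998004  0.00595854]
 [-0.98786863 -0.00300286 -0.15526288]
 [ 0.15527767 -0.00555971 -0.98785522]] [ 41.40516602 528.00212522 930.90449793]
18.700000000000003 {'time': 0.1, 'joint_pos': array([ 7.09658691e+01,  7.51111135e+00,  8.53255383e+01, -1.21753610e-04,
        8.72621252e+01, -4.89189083e+00]), 'qd': array([ 0.00723948, -0.08097399, -0.22328782, -0.04914546, -0.08748818,
       -0.0727058 ]), 'joint_efforts': array([ 1.82257805e-03, -5.70946276e+01, -5.01942372e+01, -8.28036264e-05,
        7.99586065e-03,  8.50762490e-05]), 'tool_pos': array([146.39598665, 581.33307438, 230.32194896]), 'tcp_rot': array([-1.79901575e+02, -8.30195014e-03,  1.65857759e+02]), 'ft_force': array([ 0.44127453,  0.40308813, -0.23388564]), 'wrist_torque': array([-0.01137199, -0.05233147, -0.02240705]), 'grip_force': 0.0, 'finger_gap': 85.51772210638921}
```

View pics/scene0.png

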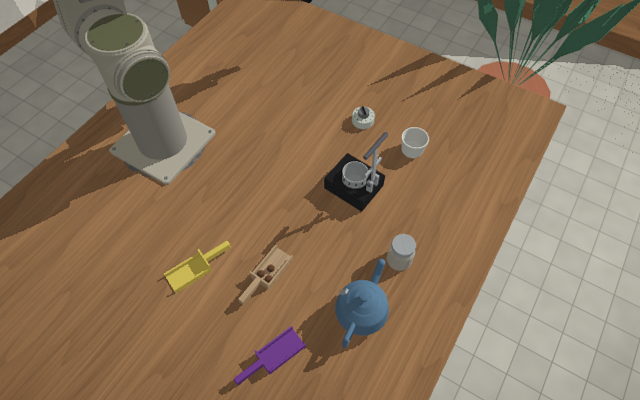

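View pics/top0.png

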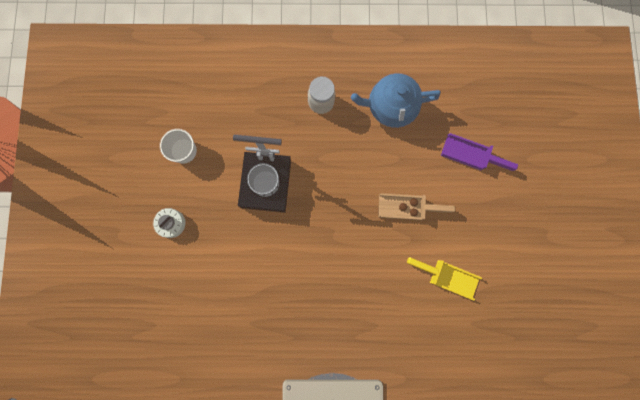

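Top-view candidates: wooden scoop with brown nuggets at (402,207), purple scoop at (467,152) and yellow scoop at (458,280). By the description I choose the wooden one. I'll check it in a close crop, with the block beside it.

```bash
cat > h.py <<'E'
import numpy as np,cv2,pickle
def ray(s,u,v,z):
    d=s["R"].T@np.linalg.solve(s["mtx"],[u,v,1.]); c=-s["R"].T@s["t"]
    return c+d*(z-c[2])/d[2]
def proj(s,X):
    p=s["mtx"]@(s["R"]@np.asarray(X,float)+s["t"]); return p[:2]/p[2]
E
python3 - <<'E'
from h import *
s=pickle.load(open("top.pkl","rb"));p=s["pixels"][:,:,::-1]
a=cv2.resize(p[120:220,225:305],None,fx=5,fy=5,interpolation=3)
b=cv2.resize(p[170:240,374:459],None,fx=4.7,fy=4.7,interpolation=3)
o=np.zeros((500,800,3),np.uint8);o[:500,:400]=a;o[:b.shape[0],400:400+b.shape[1]]=b[:,:400];cv2.imwrite("pics/c1.png",o)
E
```

```text
(no output)
```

View pics/c1.png

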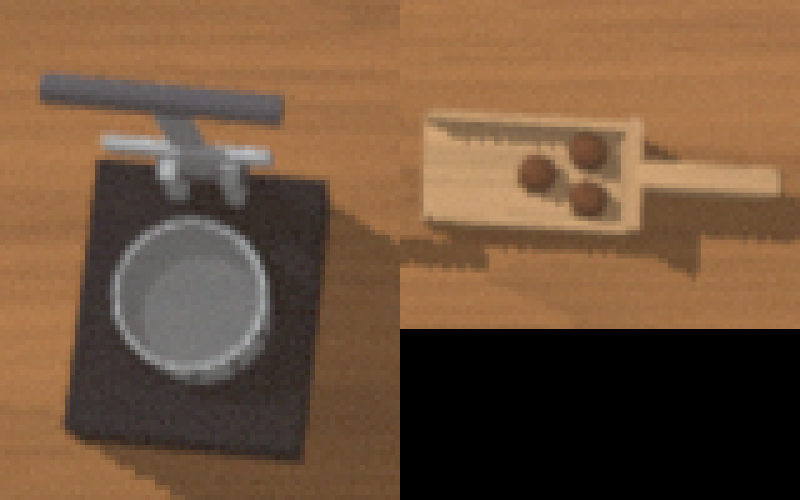

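```bash
cat > m.py <<'E'
from h import *
from scipy.optimize import least_squares
s=pickle.load(open("top.pkl","rb"))
def fit(L,px,x0):
    L=np.array(L,float);px=np.array(px)
    def f(q):
        c,n=np.cos(q[2]),np.sin(q[2])
        W=np.c_[q[0]+c*L[:,0]-n*L[:,1],q[1]+n*L[:,0]+c*L[:,1],L[:,2]]
        return (np.array([proj(s,w) for w in W])-px).ravel()
    o=least_squares(f,x0);print(o.x[:2].round(1),np.degrees(o.x[2]).round(1),np.abs(o.fun).max().round(2));return o.x
A=lambda u,v:((u+.5)/5-.5+225,(v+.5)/5-.5+120)
B=lambda u,v:((u-400+.5)/4.7-.5+374,(v+.5)/4.7-.5+170)
b=fit([(62,52,50),(62,-52,50),(-62,-52,50),(-62,52,50)],[A(98,162),A(328,182),A(302,460),A(66,430)],[550,120,0])
print("mouth",ray(s,*A(191,295),72).round(1))
sc=fit([(-118,-7,34),(-118,7,34),(-50,-27,34),(-50,27,34),(50,-27,18),(50,27,18)],[B(780,168),B(780,194),B(640,118),B(640,232),B(423,112),B(423,225)],[480,-200,1.57])
for n,(u,v) in dict(jar=(321,88),pot=(398,100)).items(): print(n,ray(s,u,v,80).round())
# lever handle: ends
h0,h1=A(42,88),A(283,110)
c=np.array([np.cos(b[2]),np.sin(b[2])]);
m=np.mean([h0,h1],0)
for a in np.arange(1.4,2.15,.05):
    X=[*(b[:2]+c*(54-139*np.cos(a))),80+139*np.sin(a)]
    print(round(a,2),np.round(X),(proj(s,X)-m).round(1))
E
python3 m.py
```

```text
[542.2 152.3] -5.3 0.83
mouth [543.8 153.3  72. ]
[ 489.5 -157.7] 87.5 0.65
jar [749.  26.  80.]
pot [ 722. -146.   80.]
1.4 [572. 149. 217.] [-0.4 10.3]
1.45 [579. 149. 218.] [-0.1  6.6]
1.5 [586. 148. 219.] [0.3 2.9]
1.55 [593. 148. 219.] [ 0.7 -0.8]
1.6 [600. 147. 219.] [ 1.1 -4.4]
1.65 [607. 146. 219.] [ 1.6 -7.9]
1.7 [614. 146. 218.] [  2.1 -11.3]
1.75 [621. 145. 217.] [  2.5 -14.7]
1.8 [627. 144. 215.] [  3.  -17.9]
1.85 [634. 144. 214.] [  3.5 -21. ]
1.9 [641. 143. 212.] [  4.1 -24. ]
1.95 [647. 142. 209.] [  4.6 -26.9]
2.0 [654. 142. 206.] [  5.1 -29.6]
2.05 [660. 141. 203.] [  5.7 -32.2]
2.1 [666. 141. 200.] [  6.2 -34.6]
```

The crop confirms the pale wooden scoop, with its mouth at left (423,112–225), handle to (780,181) and three brown nuggets in it. The block's infuser rim is centred at (191,295), and the lever is nearly upright with its handle at (162,98).

```bash
cat > go.py <<'E'
import sys,numpy as np
from scipy.spatial.transform import Rotation as Ro
from bench import sensors
def frame(h,phi):
    h=np.radians(h);x=np.array([np.cos(h),np.sin(h),0]);z=np.array([0,0,-1.])
    return Ro.from_matrix(np.c_[x,np.cross(z,x),z])*Ro.from_euler("y",phi,degrees=True)
# each arg: x,y,z,heading,phi,back : grasp point target, tool heading & pitch, retreat along tool
st=sensors.sense();p=st["tool_pos"];R=Ro.from_euler("xyz",st["tcp_rot"],degrees=True)
print("t",st["time"],"f",st["ft_force"].round(1),"gap",round(st["finger_gap"],1))
for a in sys.argv[1:]:
    x,y,z,h,phi,b=map(float,a.split(","))
    T=frame(h,phi);q=np.array([x,y,z])+T.apply([0,0,18.7-b])
    d=R.inv()
    print(a,"->",(d.apply(q-p)/10).round(2).tolist()+(d*T).as_rotvec(degrees=True).round(1).tolist())
    p,R=q,T
E
python3 go.py 450,230,230,120,0,0 485,-50,200,100,15,0 486,-242,27,87.5,30,100 486,-242,27,87.5,30,0
```

```text
t 0.1 f [ 0.4  0.4 -0.2] gap 85.5
450,230,230,120,0,0 -> [-38.02, -26.65, 1.94, -0.1, 0.0, 45.9]
485,-50,200,100,15,0 -> [-25.54, -10.8, 2.94, -2.6, 14.8, 19.9]
486,-242,27,87.5,30,100 -> [-24.77, -4.12, 2.11, -4.8, 14.9, 11.6]
486,-242,27,87.5,30,0 -> [-0.0, 0.0, 10.0, 0.0, 0.0, 0.0]
```

play_rows(motion=[[[-4,-2.7,0,0,0,5],[-8,-5.4,0,0,0,10],[-12,-8,0,0,0,15],[-16,-11,0,0,0,20],[-20,-14,0,0,0,25]]], jaw=1)

```text
time: 0.6
tool_pos: [306.9, 395.5, 230.8]
tcp_rot: [-180.0, 0.0, 140.7]
ft_force: [2.0, 0.6, 0.1]
finger_gap: 85.2
grip_force: 0.0
```

```bash
python3 go.py 450,230,230,120,0,0 485,-50,200,100,15,0
```

```text
t 0.6 f [2.  0.6 0.1] gap 85.2
450,230,230,120,0,0 -> [-21.55, -3.73, 1.95, -0.0, 0.0, 20.7]
485,-50,200,100,15,0 -> [-25.54, -10.8, 2.94, -2.6, 14.8, 19.9]
```

play_rows(motion=[[[-4.3,-0.8,0,0,0,4],[-8.6,-1.5,0.5,0,0,8],[-13,-2.2,1,0,0,12],[-17.4,-3,1.5,0,0,16],[-21.6,-3.7,2,0,0,20.7]]])

```text
time: 1.1
tool_pos: [451.2, 230.3, 210.8]
tcp_rot: [-180.0, 0.0, 120.0]
ft_force: [0.6, 2.1, -0.3]
finger_gap: 85.4
grip_force: 0.0
```

play_rows(motion=[[[-4.5,-2,0.5,-0.5,3,4],[-9,-4,1,-1,6,8],[-13.5,-6,1.5,-1.5,9,12],[-18,-8,2,-2,12,16],[-22.5,-10,2.5,-2.6,14.8,19.9]]])

```text
time: 1.6
tool_pos: [476.8, -14.6, 186.2]
tcp_rot: [180.0, -15.1, 100.0]
ft_force: [1.4, -0.0, 0.6]
finger_gap: 85.3
grip_force: 0.0
```

```bash
python3 go.py 486,-242,27,87.5,30,100 486,-242,27,87.5,30,0; tail -3 /dev/null
```

```text
t 1.6 f [ 1.4 -0.   0.6] gap 85.3
486,-242,27,87.5,30,100 -> [-27.92, -3.92, 1.68, -4.8, 14.9, 11.6]
486,-242,27,87.5,30,0 -> [-0.0, 0.0, 10.0, 0.0, 0.0, 0.0]
```

play_rows(motion=[[[-4.6,-0.7,0.3,-1,3,2.5],[-9.2,-1.3,0.6,-2,6,5],[-13.8,-2,0.9,-3,9,7.5],[-18.4,-2.6,1.2,-4,12,10],[-23,-3.2,1.4,-4.8,14.9,11.6]]])

```text
time: 2.1
tool_pos: [483.5, -235.3, 112.5]
tcp_rot: [-180.0, -30.0, 87.5]
ft_force: [1.9, -0.0, -0.3]
finger_gap: 85.5
grip_force: 0.0
```

```bash
python3 go.py 486,-242,27,87.5,30,60 486,-242,27,87.5,30,0
python3 - <<'E'
from bench import optics
import cv2,pickle
s=optics.snapshot("scene");pickle.dump(s,open("scene1.pkl","wb"));cv2.imwrite("pics/s1.png",cv2.resize(s["pixels"][200:340,190:350,::-1],None,fx=4,fy=4,interpolation=2))
E
```

```text
t 2.1 f [ 1.9 -0.  -0.3] gap 85.5
486,-242,27,87.5,30,60 -> [-4.85, 0.28, 2.94, 0.0, -0.0, -0.0]
486,-242,27,87.5,30,0 -> [0.0, -0.0, 6.0, 0.0, 0.0, 0.0]
```

View pics/s1.png

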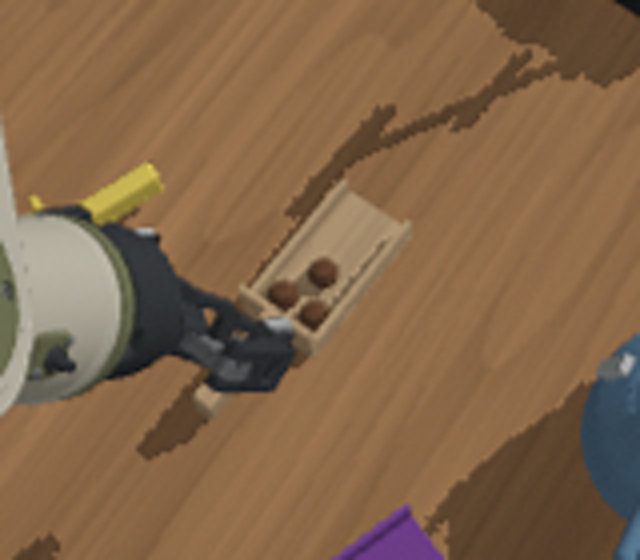

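The crop shows the open fingers over the scoop's handle (205,395), behind the tray, with the three nuggets near the back wall around (300,290). Going in now.

play_rows(motion=[[[-2.5,0.2,0.5,0,0,0],[-4.85,0.3,2,0,0,0],[-4.85,0.3,5,0,0,0],[-4.85,0.3,7.5,0,0,0],[-4.85,0.3,8.9,0,0,0]]])

```text
time: 2.65
tool_pos: [485.7, -229.3, 9.6]
tcp_rot: [-179.8, -30.1, 87.5]
ft_force: [-0.3, -0.5, -0.3]
finger_gap: 85.7
grip_force: 0.0
```

play_rows(motion=[[[0,0,0,0,0,0],[0,0,0,0,0,0],[0,0,0,0,0,0],[0,0,0,0,0,0],[0,0,0,0,0,0]]], jaw=0, squeeze=60)

```text
time: 3.15
tool_pos: [487.6, -232.1, 13.1]
tcp_rot: [179.9, -29.8, 87.7]
ft_force: [-3.1, -3.4, 9.3]
finger_gap: 12.9
grip_force: 60.8
```

play_rows(motion=[[[0,0,0,0,0,0],[0,0,0,0,0,0],[0,0,0,0,0,0]]])

```text
time: 3.45
tool_pos: [487.7, -232.1, 13.2]
tcp_rot: [179.9, -29.9, 87.7]
ft_force: [-0.9, -2.7, 5.9]
finger_gap: 13.0
grip_force: 59.1
```

```bash
python3 go.py 486,-242,77,87.5,30,0
```

```text
t 3.45 f [-0.9 -2.7  5.9] gap 13.0
486,-242,77,87.5,30,0 -> [2.31, -0.12, -4.17, 0.0, 0.1, 0.1]
```

```bash
cat > pour.py <<'E'
import sys,numpy as np
from scipy.spatial.transform import Rotation as Ro
from bench import sensors
from go import frame
# args: theta,off,lipz,heading[,abs x,y of lip ref]; rows all relative to the present pose
M=np.array([543,153.])
def pose(th,off,lz,h,mx=M[0],my=M[1]):
    t=np.radians(th);hd=np.radians(h);d=np.array([np.cos(hd),np.sin(hd)])
    f=134*np.cos(t)-25.4*np.sin(t);g=np.r_[np.array([mx,my])+d*(off-f),lz+134*np.sin(t)+25.4*np.cos(t)]
    T=frame(h,30-th);return g+T.apply([0,0,18.7]),T
if __name__=="__main__":
    st=sensors.sense();p=st["tool_pos"];R=Ro.from_euler("xyz",st["tcp_rot"],degrees=True).inv()
    for a in sys.argv[1:]:
        q,T=pose(*map(float,a.split(",")));print(a,"->",(R.apply(q-p)/10).round(1).tolist()+(R*T).as_rotvec(degrees=True).round(1).tolist())
E
sed -i 's/^st=sens/if __name__!="__main__": sys.argv=sys.argv[:1]\nst=sens/' go.py
sed -i 's/^from go import frame/_a=sys.argv;from go import frame;sys.argv=_a/' pour.py
python3 pour.py 0,0,30,87.5,492,-107 -4,0,70,86,492,-100 -4,0,110,82,500,-60 -4,0,140,78,510,-20 -4,0,150,72,520,20 -4,-18,150,60 -4,-18,120,60
```

```text
t 3.45 f [-0.9 -2.7  5.9] gap 13.0
0,0,30,87.5,492,-107 -> [1.3, -0.1, -2.2, 0.0, 0.1, 0.1]
-4,0,70,86,492,-100 -> [3.5, -0.5, -4.6, -0.8, 4.1, 1.4]
-4,0,110,82,500,-60 -> [9.0, -0.7, -6.1, -2.9, 4.1, 4.8]
-4,0,140,78,510,-20 -> [14.1, -0.7, -6.6, -5.0, 4.1, 8.2]
-4,0,150,72,520,20 -> [18.4, -1.2, -5.3, -8.2, 4.1, 13.3]
-4,-18,150,60 -> [29.4, -2.7, 1.0, -14.5, 4.1, 23.5]
-4,-18,120,60 -> [27.9, -2.7, 3.6, -14.5, 4.1, 23.5]
```

play_rows(motion=[[[0.7,0,-1.1,0,0,0],[1.3,0,-2.2,0,0,0],[2.4,-0.2,-3.4,-0.4,2,0.7],[3.5,-0.5,-4.6,-0.8,4,1.4],[5.2,-0.6,-5.3,-1.5,4,2.5]]])

```text
time: 3.95
tool_pos: [481.9, -213.4, 85.2]
tcp_rot: [-180.0, -33.9, 84.6]
ft_force: [-0.0, 0.1, -2.0]
finger_gap: 12.6
grip_force: 58.7
```

```bash
python3 pour.py -4,0,110,82,500,-60 -4,0,125,80,505,-40 -4,0,140,78,510,-20 -4,0,145,75,515,0 -4,0,150,72,520,20 ; echo;  python3 - <<'E'
from bench import optics
import cv2
s=optics.snapshot("scene");cv2.imwrite("pics/s2.png",cv2.resize(s["pixels"][150:330,190:350,::-1],None,fx=3,fy=3,interpolation=2))
E
```

```text
t 3.95 f [-0.   0.1 -2. ] gap 12.6
-4,0,110,82,500,-60 -> [3.9, -0.2, -0.4, -1.5, 0.1, 2.2]
-4,0,125,80,505,-40 -> [6.4, -0.3, -0.5, -2.6, 0.1, 3.8]
-4,0,140,78,510,-20 -> [9.0, -0.5, -0.6, -3.7, 0.1, 5.5]
-4,0,145,75,515,0 -> [11.0, -0.8, 0.2, -5.4, 0.1, 8.0]
-4,0,150,72,520,20 -> [13.1, -1.1, 0.9, -7.1, 0.1, 10.4]
```

View pics/s2.png

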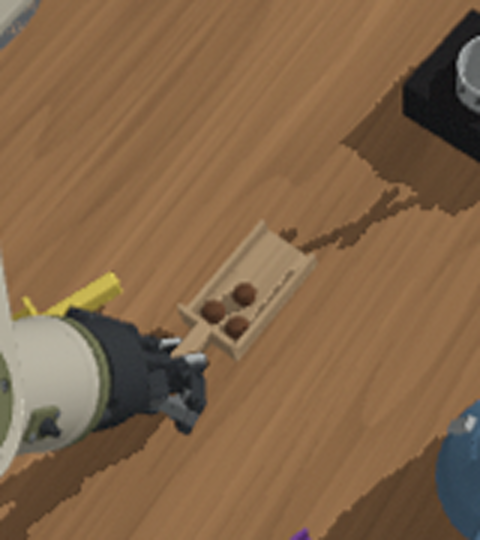

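The scoop is lifted level with its three nuggets at about (230,310). On to the infuser.

play_rows(motion=[[[2,-0.1,-0.3,-0.8,0,1.1],[4.5,-0.2,-0.4,-1.6,0,2.4],[7.2,-0.4,-0.5,-3,0,4.5],[10.2,-0.7,0,-4.8,0,7],[13.1,-1.1,0.9,-7.1,0,10.4]]])

```text
time: 4.5
tool_pos: [482.1, -97.8, 151.2]
tcp_rot: [179.8, -33.9, 72.1]
ft_force: [0.2, -0.4, -1.9]
finger_gap: 13.0
grip_force: 58.8
```

```bash
python3 pour.py -4,0,150,69,523,50  -4,-10,148,66,530,90 -4,-18,145,63,540,130 -4,-18,140,60 0,-18,120,60 | tee /dev/stderr
```

```text
t 4.5 f [ 0.2 -0.4 -1.9] gap 13.0
-4,0,150,69,523,50 -> [2.3, -1.3, 1.6, -1.5, 0.1, 2.6]
-4,-10,148,66,530,90 -> [4.8, -2.7, 3.5, -3.2, 0.1, 5.1]
-4,-18,145,63,540,130 -> [7.4, -3.8, 5.7, -4.9, 0.1, 7.6]
-4,-18,140,60 -> [9.2, -4.9, 7.4, -6.6, 0.1, 10.1]
0,-18,120,60 -> [8.6, -4.9, 8.4, -6.2, -3.9, 10.3]t 4.5 f [ 0.2 -0.4 -1.9] gap 13.0
-4,0,150,69,523,50 -> [2.3, -1.3, 1.6, -1.5, 0.1, 2.6]
-4,-10,148,66,530,90 -> [4.8, -2.7, 3.5, -3.2, 0.1, 5.1]
-4,-18,145,63,540,130 -> [7.4, -3.8, 5.7, -4.9, 0.1, 7.6]
-4,-18,140,60 -> [9.2, -4.9, 7.4, -6.6, 0.1, 10.1]
0,-18,120,60 -> [8.6, -4.9, 8.4, -6.2, -3.9, 10.3]
```

play_rows(motion=[[[2.3,-1.3,1.6,-1.5,0,2.6],[4.8,-2.7,3.5,-3.2,0,5.1],[7.4,-3.8,5.7,-4.9,0,7.6],[8.8,-4.7,7,-6.2,0,9.6],[9.2,-4.9,7.4,-6.6,0,10.1]]])

```text
time: 5.0
tool_pos: [469.8, 31.1, 139.3]
tcp_rot: [-179.9, -33.9, 60.1]
ft_force: [-0.1, 0.1, -1.7]
finger_gap: 13.1
grip_force: 58.8
```

```bash
python3 pour.py 0,-18,125,60 4,-18,110,60 8,-18,100,60 12,-18,92,60 15,-18,84,60
```

```text
t 5.0 f [-0.1  0.1 -1.7] gap 13.1
0,-18,125,60 -> [-0.3, 0.2, 0.4, -0.2, -3.9, 0.1]
4,-18,110,60 -> [-0.6, 0.2, 1.0, -0.2, -7.9, 0.1]
8,-18,100,60 -> [-0.6, 0.2, 1.2, -0.2, -11.9, 0.1]
12,-18,92,60 -> [-0.3, 0.2, 1.3, -0.2, -15.9, 0.1]
15,-18,84,60 -> [-0.3, 0.3, 1.5, -0.2, -18.9, 0.1]
```

play_rows(motion=[[[-0.3,0.1,0.4,0,-4,0],[-0.6,0.2,1.0,0,-8,0],[-0.6,0.2,1.2,0,-12,0],[-0.3,0.2,1.3,0,-16,0],[-0.3,0.2,1.5,0,-19,0]]])

```text
time: 5.5
tool_pos: [476.8, 32.5, 126.7]
tcp_rot: [180.0, -14.8, 60.1]
ft_force: [-0.5, 0.0, -1.7]
finger_gap: 12.9
grip_force: 58.8
```

```bash
python3 pour.py 18,-18,84,60 21,-18,84,60 24,-18,84,60 26,-18,84,60 28,-18,84,60;  python3 - <<'E'
from bench import optics
import cv2,numpy as np
s=optics.snapshot("scene");t=optics.snapshot("top")
cv2.imwrite("pics/s3.png",np.hstack([cv2.resize(i[...,::-1],None,fx=4,fy=4,interpolation=2) for i in(s["pixels"][120:240,290:390],t["pixels"][120:240,220:320])]))
E
```

```text
t 5.5 f [-0.5  0.  -1.7] gap 12.9
18,-18,84,60 -> [0.5, -0.3, -0.3, -0.0, -2.8, 0.1]
21,-18,84,60 -> [0.9, -0.3, -0.9, 0.0, -5.8, 0.1]
24,-18,84,60 -> [1.3, -0.3, -1.3, 0.0, -8.8, 0.1]
26,-18,84,60 -> [1.6, -0.3, -1.7, 0.0, -10.8, 0.1]
28,-18,84,60 -> [1.9, -0.3, -2.0, 0.0, -12.8, 0.1]
```

View pics/s3.png

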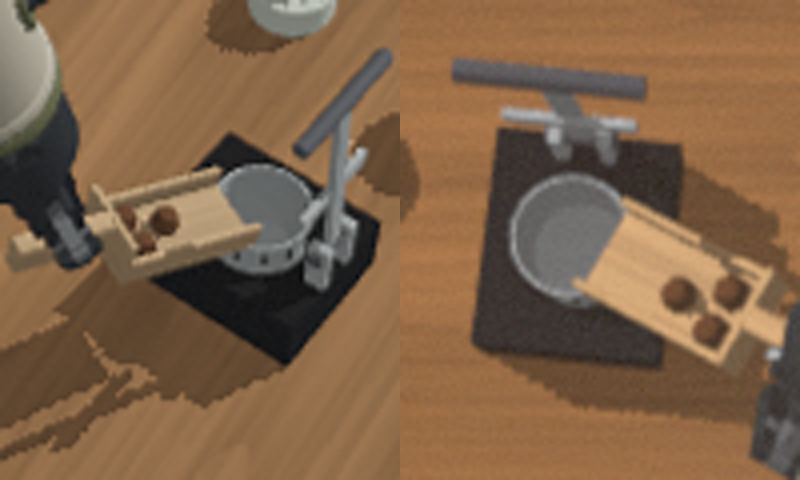

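The scoop is at 15° tilt with its lip (right panel, about (600,243)) over the near part of the mouth (572,240). It sits about 4 mm to the +x side, so I'll correct that while pouring.

```bash
sed -i 's/543,153\./540,154.5/' pour.py; python3 pour.py 18,-18,84,60 21,-18,84,60 24,-18,84,60 26,-18,84,60 28,-18,84,60
```

```text
t 5.6 f [ 0.5  0.7 -1.9] gap 12.7
18,-18,84,60 -> [0.4, -0.6, -0.4, -0.1, -2.9, 0.2]
21,-18,84,60 -> [0.8, -0.6, -0.9, -0.1, -5.9, 0.2]
24,-18,84,60 -> [1.2, -0.6, -1.4, -0.1, -8.9, 0.2]
26,-18,84,60 -> [1.5, -0.6, -1.7, -0.1, -10.9, 0.2]
28,-18,84,60 -> [1.9, -0.6, -2.0, -0.1, -12.9, 0.2]
```

play_rows(motion=[[[0.4,-0.4,-0.4,0,-3,0],[0.8,-0.5,-0.9,0,-6,0],[1.2,-0.5,-1.4,0,-9,0],[1.5,-0.5,-1.7,0,-11,0],[1.9,-0.5,-2.0,0,-13,0]]])

```text
time: 6.1
tool_pos: [477.9, 46.5, 149.8]
tcp_rot: [-179.8, -1.9, 60.1]
ft_force: [-0.3, 0.3, -2.0]
finger_gap: 13.1
grip_force: 58.8
```

```bash
cat > nug.py <<'E'
# count dark-brown nugget pixels & centroids in scene view
from bench import optics
import cv2,numpy as np,pickle
s=optics.snapshot("scene");pickle.dump(s,open("now.pkl","wb"))
i=s["pixels"].astype(int);m=((i[...,0]>45)&(i[...,0]<130)&(i[...,0]-i[...,2]>25)&(i[...,0]-i[...,2]>0.4*i[...,0])).astype(np.uint8)
m[:140]=0;m[210:]=0;m[:,:300]=0;m[:,375:]=0
n,_,st,c=cv2.connectedComponentsWithStats(m)
print([(st[k,4],c[k].round().tolist()) for k in range(1,n) if st[k,4]>6])
E
python3 nug.py; python3 pour.py 31,-18,84,60 34,-18,84,60 37,-18,84,60 40,-18,84,60 43,-18,84,60
```

```text
[(np.int32(7), [343.0, 156.0]), (np.int32(11), [365.0, 163.0]), (np.int32(52), [331.0, 171.0]), (np.int32(882), [323.0, 200.0])]
t 6.15 f [-0.6  1.6 -1.5] gap 13.3
31,-18,84,60 -> [0.4, -0.1, -0.5, -0.1, -2.8, 0.1]
34,-18,84,60 -> [0.8, -0.1, -1.0, -0.1, -5.8, 0.1]
37,-18,84,60 -> [1.2, -0.1, -1.5, -0.1, -8.8, 0.1]
40,-18,84,60 -> [1.7, -0.1, -2.0, -0.1, -11.8, 0.1]
43,-18,84,60 -> [2.2, -0.1, -2.4, -0.1, -14.8, 0.1]
```

play_rows(motion=[[[0.2,0,-0.3,0,-1.5,0],[0.4,0,-0.5,0,-3,0],[0.6,0,-0.8,0,-4.5,0],[0.8,0,-1.0,0,-6,0],[0.8,0,-1.0,0,-6,0]]])

```text
time: 6.65
tool_pos: [482.2, 54.2, 160.1]
tcp_rot: [-179.9, 4.1, 60.1]
ft_force: [-0.7, 0.7, -1.9]
finger_gap: 12.7
grip_force: 58.9
```

```bash
python3 nug.py; python3 pour.py  37,-18,84,60 40,-18,84,60 43,-18,84,60 46,-18,84,60
```

```text
[(np.int32(7), [304.0, 147.0]), (np.int32(7), [307.0, 153.0]), (np.int32(11), [346.0, 155.0]), (np.int32(13), [364.0, 163.0]), (np.int32(88), [337.0, 169.0]), (np.int32(901), [323.0, 199.0])]
t 6.7 f [-0.6 -0.5 -1.6] gap 12.6
37,-18,84,60 -> [0.3, -0.0, -0.7, -0.1, -2.9, 0.1]
40,-18,84,60 -> [0.8, -0.0, -1.2, -0.1, -5.9, 0.1]
43,-18,84,60 -> [1.2, -0.0, -1.7, -0.1, -8.9, 0.1]
46,-18,84,60 -> [1.6, -0.0, -2.1, -0.1, -11.9, 0.1]
```

play_rows(motion=[[[0.3,0,-0.6,0,-3,0],[0.6,0,-0.9,0,-4.5,0],[0.8,0,-1.2,0,-6,0],[1.2,0,-1.7,0,-9,0],[1.2,0,-1.7,0,-9,0]]])

```text
time: 7.2
tool_pos: [489.0, 66.0, 176.1]
tcp_rot: [-179.9, 13.1, 60.2]
ft_force: [-0.8, 0.8, -1.2]
finger_gap: 12.5
grip_force: 58.9
```

```bash
python3 nug.py; python3 pour.py 46,-18,84,60 49,-18,84,60 52,-18,84,60 55,-18,84,60
python3 - <<'E'
import pickle,cv2
s=pickle.load(open("now.pkl","rb"));cv2.imwrite("pics/s4.png",cv2.resize(s["pixels"][120:220,280:390,::-1],None,fx=5,fy=5,interpolation=2))
E
```

```text
[(np.int32(9), [359.0, 160.0]), (np.int32(908), [323.0, 199.0]), (np.int32(14), [353.0, 179.0]), (np.int32(13), [360.0, 179.0])]
t 7.25 f [-0.7  0.1 -1.3] gap 12.9
46,-18,84,60 -> [0.3, 0.0, -0.5, -0.1, -2.9, 0.2]
49,-18,84,60 -> [0.8, 0.0, -1.0, -0.1, -5.9, 0.2]
52,-18,84,60 -> [1.2, 0.0, -1.5, -0.1, -8.9, 0.2]
55,-18,84,60 -> [1.6, 0.0, -2.0, -0.1, -11.9, 0.2]
```

View pics/s4.png

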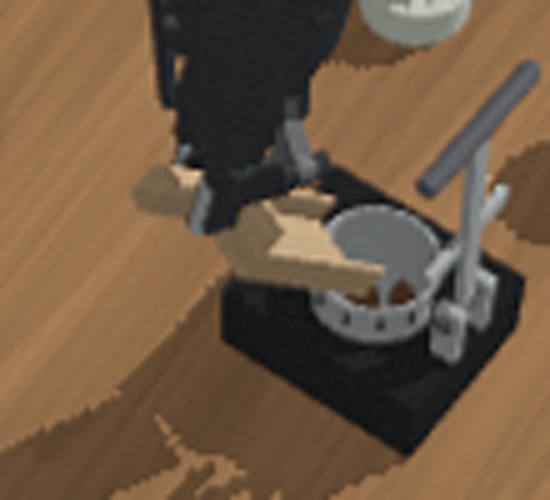

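Brown nuggets show inside the infuser at about (370,295) and (400,290), and the visible scoop floor is bare. I'll tilt a bit more to be sure, then return.

play_rows(motion=[[[0.3,0,-0.6,0,-3,0],[0.8,0,-1.1,0,-6,0],[1.2,0,-1.6,0,-9,0],[1.6,0,-2.1,0,-12,0],[1.6,0,-2.1,0,-12,0]]])

```text
time: 7.75
tool_pos: [498.7, 83.3, 192.0]
tcp_rot: [-179.8, 25.1, 60.2]
ft_force: [0.1, 1.0, -1.9]
finger_gap: 12.6
grip_force: 58.9
```

```bash
python3 pour.py 52,-22,95,60 45,-26,105,60 38,-30,115,60 31,-36,120,60 24,-50,125,60
```

```text
t 7.75 f [ 0.1  1.  -1.9] gap 12.6
52,-22,95,60 -> [-1.1, 0.0, -0.2, -0.1, 3.1, 0.2]
45,-26,105,60 -> [-2.6, 0.0, 0.4, -0.1, 10.1, 0.2]
38,-30,115,60 -> [-3.9, 0.0, 1.1, -0.1, 17.1, 0.2]
31,-36,120,60 -> [-5.1, 0.0, 2.4, -0.2, 24.1, 0.2]
24,-50,125,60 -> [-6.7, 0.0, 4.0, -0.2, 31.1, 0.2]
```

play_rows(motion=[[[-1.1,0,-0.2,0,3,0],[-2.6,0,0.4,0,10,0],[-3.9,0,1.1,0,17,0],[-5.1,0,2.4,0,24,0],[-6.7,0,4,0,31,0]]])

```text
time: 8.25
tool_pos: [460.5, 14.8, 186.0]
tcp_rot: [179.8, -6.3, 60.1]
ft_force: [-1.1, -0.9, -1.9]
finger_gap: 12.7
grip_force: 58.9
```

```bash
python3 pour.py 16,-70,125,64 8,-95,125,68 3,-125,120,72 0,-155,120,76 0,-190,120,80
python3 - <<'E'
from bench import optics
import cv2,numpy as np
s=optics.snapshot("scene");t=optics.snapshot("top")
cv2.imwrite("pics/s5.png",np.hstack([cv2.resize(i[...,::-1],None,fx=4,fy=4,interpolation=2) for i in(s["pixels"][120:240,290:390],t["pixels"][120:240,220:320])]))
E
```

```text
t 8.25 f [-1.1 -0.9 -1.9] gap 12.7
16,-70,125,64 -> [-2.8, 1.2, 1.5, 0.9, 7.7, -3.8]
8,-95,125,68 -> [-5.8, 2.9, 2.8, 2.2, 15.7, -7.7]
3,-125,120,72 -> [-8.8, 5.1, 4.1, 3.6, 20.6, -11.4]
0,-155,120,76 -> [-11.4, 7.6, 4.5, 5.2, 23.6, -15.2]
0,-190,120,80 -> [-14.1, 10.6, 4.2, 6.5, 23.5, -19.0]
```

View pics/s5.png

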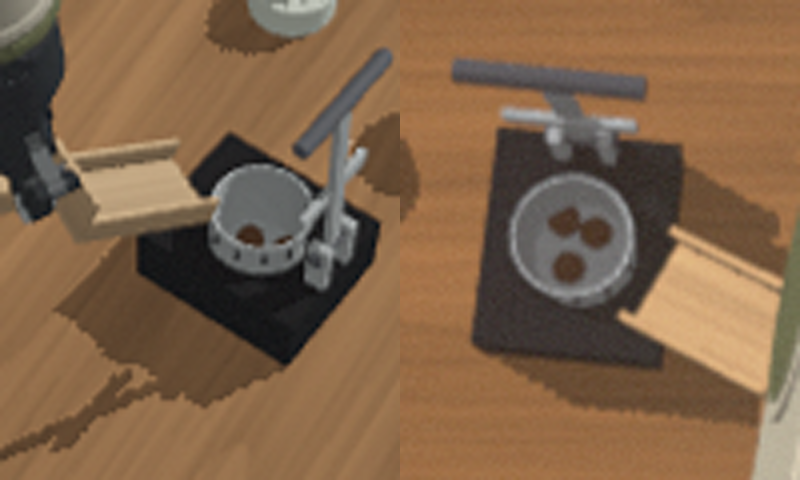

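All three nuggets are in the infuser (right panel (565,222), (596,233), (568,267)) and the scoop is empty. Carrying it back to its old spot.

play_rows(motion=[[[-2.8,1.2,1.5,0.9,7.7,-3.8],[-5.8,2.9,2.8,2.2,15.7,-7.7],[-8.8,5.1,4.1,3.6,20.6,-11.4],[-11.4,7.6,4.5,5.2,23.6,-15.2],[-14.1,10.6,4.2,6.5,23.5,-19]]])

```text
time: 8.85
tool_pos: [481.6, -157.3, 125.9]
tcp_rot: [-179.3, -30.0, 79.7]
ft_force: [1.0, 0.0, 0.2]
finger_gap: 13.1
grip_force: 59.0
```

```bash
python3 pour.py 0,0,100,82,498,-60 0,0,80,87.7,492,-107.6 0,0,40,87.7,492,-107.6 0,0,14,87.7,492,-107.6 0,0,6,87.7,492,-107.6
```

```text
t 8.85 f [1.  0.  0.2] gap 13.1
0,0,100,82,498,-60 -> [-3.1, 0.4, 0.2, 0.5, -0.0, -2.0]
0,0,80,87.7,492,-107.6 -> [-8.1, 1.9, -0.5, 3.4, -0.1, -7.0]
0,0,40,87.7,492,-107.6 -> [-10.1, 1.9, 3.0, 3.4, -0.1, -7.0]
0,0,14,87.7,492,-107.6 -> [-11.4, 1.9, 5.2, 3.4, -0.1, -7.0]
0,0,6,87.7,492,-107.6 -> [-11.8, 1.9, 5.9, 3.4, -0.1, -7.0]
```

play_rows(motion=[[[-3.1,0.4,0.2,0.5,0,-2],[-8.1,1.9,-0.5,3.4,0,-7],[-10.1,1.9,3,3.4,0,-7],[-11.4,1.9,5.2,3.4,0,-7],[-11.4,1.9,5.2,3.4,0,-7]]])

```text
time: 9.35
tool_pos: [486.3, -228.6, 22.2]
tcp_rot: [-179.6, -30.0, 87.5]
ft_force: [-0.3, 0.8, -1.4]
finger_gap: 12.8
grip_force: 59.0
```

```bash
python3 pour.py 0,0,9,87.7,492,-107.6 0,0,6,87.7,492,-107.6 0,0,4,87.7,492,-107.6
```

```text
t 9.35 f [-0.3  0.8 -1.4] gap 12.8
0,0,9,87.7,492,-107.6 -> [-0.5, 0.1, 0.2, -0.3, -0.0, -0.1]
0,0,6,87.7,492,-107.6 -> [-0.7, 0.1, 0.4, -0.3, -0.0, -0.1]
0,0,4,87.7,492,-107.6 -> [-0.8, 0.1, 0.6, -0.3, -0.0, -0.1]
```

play_rows(motion=[[[-0.4,0,0.2,0,0,0],[-0.7,0,0.4,0,0,0],[-0.8,0,0.55,0,0,0],[-0.8,0,0.55,0,0,0]]])

```text
time: 9.75
tool_pos: [489.3, -235.2, 19.0]
tcp_rot: [179.9, -29.7, 87.8]
ft_force: [-0.4, 0.4, -1.9]
finger_gap: 12.7
grip_force: 59.1
```

play_rows(motion=[[[0,0,0,0,0,0],[0,0,0,0,0,0],[0,0,0,0,0,0],[0,0,0,0,0,0],[0,0,-0.5,0,0,0]]], jaw=1)

```text
time: 10.25
tool_pos: [488.2, -236.7, 21.8]
tcp_rot: [-180.0, -29.8, 87.8]
ft_force: [-0.1, 0.4, -0.4]
finger_gap: 83.3
grip_force: 0.0
```

play_rows(motion=[[[0,0,-2,0,0,0],[0,0,-5,0,0,0],[0,0,-9,0,0,0],[0,0,-13,0,0,0],[0,0,-17,0,0,0]]])

```text
time: 10.75
tool_pos: [485.0, -322.3, 171.5]
tcp_rot: [180.0, -29.8, 87.8]
ft_force: [0.3, -1.0, 0.3]
finger_gap: 85.5
grip_force: 0.0
```

```bash
python3 m.py | head -1; python3 go.py 500,-100,300,60,0,0
python3 - <<'E'
from bench import optics
import cv2,numpy as np,pickle
s=optics.snapshot("scene");t=optics.snapshot("top");pickle.dump(t,open("top2.pkl","wb"))
cv2.imwrite("pics/s6.png",np.hstack([cv2.resize(i[...,::-1],None,fx=4,fy=4,interpolation=2) for i in(s["pixels"][210:330,220:320],t["pixels"][130:250,365:465])]))
E
```

```text
[542.2 152.3] -5.3 0.83
t 10.75 f [ 0.3 -1.   0.3] gap 85.5
500,-100,300,60,0,0 -> [24.78, 0.64, 1.53, -7.2, -29.2, 27.1]
```

View pics/s6.png

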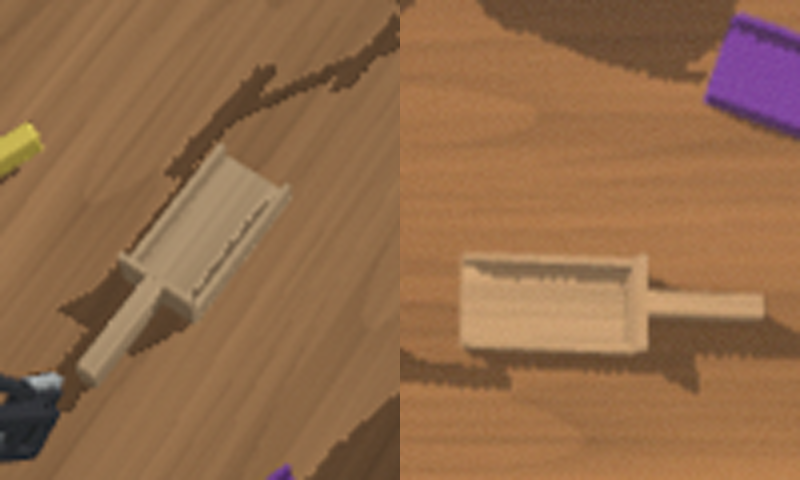

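The scoop is back flat and empty (left panel around (200,235), fingers clear). Next the lever: go over its handle with closed fingers, drop down behind it and pull it over.

```bash
python3 go.py 490,-210,250,86,15,18.7 510,0,290,85,0,18.7 625,118,280,85,0,18.7 625,118,205,85,0,18.7
```

```text
t 10.85 f [0.5 0.1 0.6] gap 85.3
490,-210,250,86,15,18.7 -> [13.75, -0.11, -0.75, -0.2, -14.3, 1.7]
510,0,290,85,0,18.7 -> [21.41, 0.53, 1.59, -0.1, -15.0, 1.0]
625,118,280,85,0,18.7 -> [12.76, 10.43, 1.0, 0.0, 0.0, 0.0]
625,118,205,85,0,18.7 -> [0.0, 0.0, 7.5, 0.0, 0.0, 0.0]
```

play_rows(motion=[[[3.5,0,-0.2,0,-3.5,0.4],[7,0,-0.4,0,-7,0.8],[10.5,0,-0.6,0,-11,1.2],[13.75,-0.1,-0.75,0,-14.3,1.7],[13.75,-0.1,-0.75,0,-14.3,1.7]]], jaw=0)

```text
time: 11.35
tool_pos: [490.3, -202.9, 248.7]
tcp_rot: [-179.7, -15.2, 86.4]
ft_force: [-0.2, -0.5, 0.6]
finger_gap: 12.2
grip_force: 0.0
```

play_rows(motion=[[[4.4,0.1,0.3,0,-3,0.2],[8.8,0.2,0.6,0,-6,0.4],[13.2,0.3,0.9,0,-9,0.6],[17.4,0.4,1.2,0,-12,0.8],[21.4,0.5,1.6,0,-15,1]]])

```text
time: 11.85
tool_pos: [507.9, 4.8, 286.2]
tcp_rot: [-179.3, -0.4, 85.2]
ft_force: [1.6, -0.1, 0.7]
finger_gap: -0.1
grip_force: 0.0
```

```bash
python3 go.py 625,118,280,85,0,18.7 625,118,205,85,0,18.7
```

```text
t 11.85 f [ 1.6 -0.1  0.7] gap -0.1
625,118,280,85,0,18.7 -> [12.26, 10.72, 0.56, -0.7, -0.3, 0.2]
625,118,205,85,0,18.7 -> [0.0, 0.0, 7.5, 0.0, 0.0, 0.0]
```

play_rows(motion=[[[3,2.7,0,0,0,0],[6,5.4,0,0,0,0],[9,8,0.2,0,0,0],[12.3,10.7,0.5,0,0,0],[12.3,10.7,0.5,0,0,0]]])

```text
time: 12.35
tool_pos: [626.0, 120.4, 275.8]
tcp_rot: [-178.9, -0.5, 85.4]
ft_force: [-0.7, 0.1, -0.5]
finger_gap: 0.1
grip_force: 0.0
```

play_rows(motion=[[[0,0,2.5,0,0,0],[0,0,5,0,0,0],[0,0,7.5,0,0,0],[0,0,7.5,0,0,0]]])

```text
time: 12.75
tool_pos: [621.0, 116.9, 200.2]
tcp_rot: [-178.7, -0.4, 85.2]
ft_force: [-0.2, -0.6, -1.2]
finger_gap: -0.5
grip_force: 0.0
```

```bash
cat > lev.py <<'E'
import numpy as np
# bar-following TCP targets: push from +x side, tip 14 below bar centre, offset dx; tool y = block +x approx
from bench import sensors
from scipy.spatial.transform import Rotation as Ro
st=sensors.sense();p=st["tool_pos"];R=Ro.from_euler("xyz",st["tcp_rot"],degrees=True).inv()
print(p.round(1),st["ft_force"].round(1))
b=np.array([542.2,152.3]);yaw=np.radians(-5.3);X=np.array([np.cos(yaw),np.sin(yaw)]);Y=np.array([-X[1],X[0]])
for a in (88,78,68,60,52,45,38,32):
    t=np.radians(a);q=np.r_[b+X*(54-139*np.cos(t)+6+14)-Y*30,80+139*np.sin(t)-14]
    print(a,q.round(),(R.apply(q-p)/10).round(1))
E
python3 lev.py
```

```text
[621.  116.9 200.2] [-0.2 -0.6 -1.2]
88 [608. 116. 205.] [-0.2 -1.3 -0.4]
78 [584. 118. 202.] [-0.2 -3.7 -0.1]
68 [561. 120. 195.] [-0.2 -6.   0.7]
60 [544. 122. 186.] [-0.1 -7.7  1.5]
52 [528. 123. 176.] [-0.1 -9.3  2.7]
45 [515. 125. 164.] [ -0.1 -10.5   3.8]
38 [504. 126. 152.] [ -0.1 -11.6   5.1]
32 [496. 126. 140.] [ -0.1 -12.4   6.3]
```

play_rows(motion=[[[0,-1.3,0,0,0,0],[0,-2.5,0,0,0,0],[0,-3.7,0,0,0,0],[0,-5,0.3,0,0,0],[0,-6,0.7,0,0,0]]])

```text
time: 13.25
tool_pos: [564.6, 122.6, 201.7]
tcp_rot: [-179.4, -0.5, 85.2]
ft_force: [0.9, 0.8, 0.7]
finger_gap: -0.3
grip_force: 0.7
```

play_rows(motion=[[[0,-0.9,0.4,0,0,0],[0,-1.7,0.8,0,0,0],[0,-2.5,1.4,0,0,0],[0,-3.3,2,0,0,0],[0,-3.9,2.5,0,0,0]]])

```text
time: 13.75
tool_pos: [524.1, 126.6, 174.3]
tcp_rot: [-179.2, -0.4, 85.2]
ft_force: [0.9, -0.2, 0.9]
finger_gap: -0.2
grip_force: 0.5
```

```bash
python3 lev.py
python3 - <<'E'
from bench import optics
import cv2,numpy as np
s=optics.snapshot("scene");t=optics.snapshot("top")
cv2.imwrite("pics/s7.png",np.hstack([cv2.resize(i[...,::-1],None,fx=4,fy=4,interpolation=2) for i in(s["pixels"][110:230,290:390],t["pixels"][120:240,220:320])]))
E
```

```text
[524.1 126.6 174.3] [ 0.9 -0.2  0.9]
88 [608. 116. 205.] [-0.3  8.4 -3.2]
78 [584. 118. 202.] [-0.3  6.  -2.9]
68 [561. 120. 195.] [-0.3  3.7 -2.1]
60 [544. 122. 186.] [-0.3  2.  -1.2]
52 [528. 123. 176.] [-0.3  0.4 -0.1]
45 [515. 125. 164.] [-0.3 -0.9  1. ]
38 [504. 126. 152.] [-0.3 -2.   2.3]
32 [496. 126. 140.] [-0.3 -2.8  3.5]
```

View pics/s7.png

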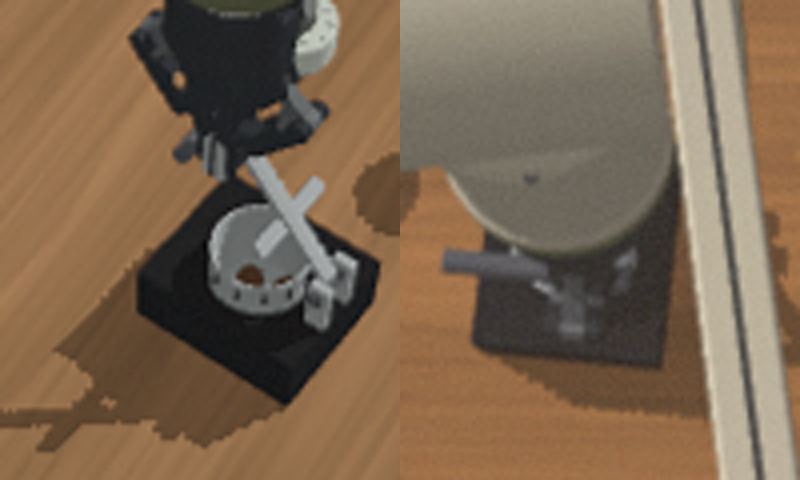

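The lever has swung to about 50° (left panel, arm from (325,270) to (255,165)), pushed by the fingers, with the nuggets still in the infuser. Dragging further, then I'll press from above.

play_rows(motion=[[[0,-0.5,0.6,0,0,0],[0,-1.1,1.2,0,0,0],[0,-1.6,1.8,0,0,0],[0,-2.1,2.4,0,0,0],[0,-2.6,3,0,0,0]]])

```text
time: 14.35
tool_pos: [498.6, 129.1, 144.8]
tcp_rot: [-179.3, -0.5, 85.2]
ft_force: [6.6, -0.2, -2.7]
finger_gap: -0.1
grip_force: 3.1
```

play_rows(motion=[[[0,0.5,-1,0,0,0],[0,0.5,-3.5,0,0,0],[0.5,-1,-5,0,0,0],[0.5,-2.2,-5,0,0,0],[0.5,-2.2,-5,0,0,0]]])

```text
time: 14.85
tool_pos: [477.6, 135.7, 197.1]
tcp_rot: [-179.3, -0.5, 85.2]
ft_force: [0.0, -0.3, -0.4]
finger_gap: 0.0
grip_force: 0.0
```

```bash
sed -i 's/(88,78.*32):/(40,34,28,22,16,10,5,0,-1):/; s/+6+14)-Y\*30/)-Y*18/; s/np.sin(t)-14/np.sin(t)+6/' lev.py; python3 lev.py
```

```text
[477.6 135.7 197.1] [ 0.  -0.3 -0.4]
40 [488. 139. 175.] [0.4 1.1 2.2]
34 [480. 140. 164.] [0.4 0.2 3.3]
28 [472. 141. 151.] [ 0.4 -0.5  4.6]
22 [466. 141. 138.] [ 0.4 -1.1  5.9]
16 [461. 142. 124.] [ 0.4 -1.6  7.3]
10 [458. 142. 110.] [ 0.4 -1.9  8.7]
5 [456. 142.  98.] [ 0.4 -2.   9.9]
0 [456. 142.  86.] [ 0.4 -2.1 11.1]
-1 [456. 142.  84.] [ 0.4 -2.1 11.4]
```

play_rows(motion=[[[0.4,0,1.5,0,0,0],[0.4,0,3,0,0,0],[0.4,-0.3,4,0,0,0],[0.4,-0.6,5,0,0,0],[0.4,-1.1,5.9,0,0,0]]])

```text
time: 15.35
tool_pos: [465.9, 140.7, 135.3]
tcp_rot: [-179.2, -0.4, 85.2]
ft_force: [0.8, 0.1, 0.3]
finger_gap: 0.3
grip_force: 0.4
```

play_rows(motion=[[[0,-0.2,0.7,0,0,0],[0,-0.4,1.4,0,0,0],[0,-0.6,2.1,0,0,0],[0,-0.8,2.8,0,0,0],[0,-0.9,3.5,0,0,0]]])

```text
time: 15.85
tool_pos: [457.0, 141.9, 101.6]
tcp_rot: [-179.3, -0.5, 85.2]
ft_force: [0.1, 0.4, 0.6]
finger_gap: 0.3
grip_force: 0.5
```

```bash
python3 lev.py|sed -n '1p;7,$p'
```

```text
[457.  141.9 101.6] [0.1 0.4 0.6]
10 [458. 142. 110.] [ 0.   0.1 -0.9]
5 [456. 142.  98.] [ 0.  -0.1  0.4]
0 [456. 142.  86.] [ 0.  -0.1  1.6]
-1 [456. 142.  84.] [ 0.  -0.1  1.8]
```

play_rows(motion=[[[0,0,0.4,0,0,0],[0,0,0.8,0,0,0],[0,-0.1,1.2,0,0,0],[0,-0.1,1.5,0,0,0],[0,-0.1,1.7,0,0,0]]])

```text
time: 16.35
tool_pos: [456.2, 142.2, 85.4]
tcp_rot: [-179.3, -0.5, 85.2]
ft_force: [-6.4, -0.8, 16.9]
finger_gap: -0.0
grip_force: 9.1
```

```bash
python3 lev.py|sed -n '1p;7,$p'
```

```text
[456.2 142.2  85.4] [-6.4 -0.8 16.9]
10 [458. 142. 110.] [ 0.   0.2 -2.5]
5 [456. 142.  98.] [ 0.   0.  -1.3]
0 [456. 142.  86.] [-0.  -0.  -0.1]
-1 [456. 142.  84.] [-0.  -0.   0.2]
```

The stop is felt (17 N at the shut height). One more small press, then retreat and check the shut angle numerically.

play_rows(motion=[[[0,0,0.2,0,0,0],[0,0,0.2,0,0,0],[0,0,0.2,0,0,0]]])

```text
time: 16.65
tool_pos: [456.2, 142.2, 85.3]
tcp_rot: [-179.3, -0.5, 85.2]
ft_force: [-11.2, -2.6, 22.4]
finger_gap: 0.1
grip_force: 11.2
```

play_rows(motion=[[[0,0,-2,0,0,0],[0,0,-6,0,0,0],[-3,-2,-10,0,0,0],[-7,-4,-14,0,0,0],[-11,-6,-17,0,0,0]]])

```text
time: 17.15
tool_pos: [395.8, 47.8, 244.6]
tcp_rot: [-179.3, -0.5, 85.3]
ft_force: [1.5, -1.7, 0.6]
finger_gap: -0.1
grip_force: 0.0
```

play_rows(motion=[[[-5,0,0,0,0,0],[-10,0,0,0,0,0],[-15,0,0,0,0,0],[-19,0,0,0,0,0],[-19,0,0,0,0,0]]])

```text
time: 17.65
tool_pos: [379.4, -145.3, 241.1]
tcp_rot: [-179.2, -0.4, 84.9]
ft_force: [0.4, 0.9, -0.7]
finger_gap: -0.2
grip_force: 0.0
```

Run:
```python
from h import *
from bench import optics
s=optics.snapshot("scene");t=optics.snapshot("top")
b=np.array([542.2,152.3]);y=np.radians(-5.3);X=np.array([np.cos(y),np.sin(y)]);Y=np.array([-X[1],X[0]])
for n,im in(("scene",s),("top",t)):
    g=im["pixels"].astype(float)
    for a in(0,.04,.08,.12,.2):
        # score: gray (low saturation) along bar axis vs wood just outside
        def samp(off,dz):
            o=[]
            for k in np.linspace(-38,38,15):
                if abs(k)<10: continue
                P=np.r_[b+X*(54-139*np.cos(a)+off)+Y*k,80+139*np.sin(a)+dz];u,v=proj(im,P);o.append(g[int(round(v)),int(round(u))])
            m=np.mean(o,0);return round(float(m[0]-m[2]))
        print(n,a,[samp(o,0) for o in(-16,-12,-8,-4,0,4,8,12,16)])
# nuggets/infuser and scoop in top: compare scoop corners region with earlier
t2=pickle.load(open("top2.pkl","rb"));print("scoop region diff",np.abs(t["pixels"][185:225,375:458].astype(int)-t2["pixels"][185:225,375:458]).mean().round(2))
t0=pickle.load(open("top.pkl","rb"))
for nm,(r0,r1,c0,c1) in dict(cup=(125,170,155,200),timer=(205,242,150,190),jar=(72,115,303,340),pot=(65,130,345,445)).items(): print(nm,np.abs(t["pixels"][r0:r1,c0:c1].astype(int)-t0["pixels"][r0:r1,c0:c1]).mean().round(2))
```

```text
scene 0 [73, 74, 72, 11, -6, -6, 47, 68, 69]
scene 0.04 [74, 73, 75, 53, -4, -6, -1, 69, 72]
scene 0.08 [75, 73, 73, 74, 16, -6, -7, 41, 67]
scene 0.12 [75, 74, 73, 74, 53, -4, -6, 4, 62]
scene 0.2 [76, 74, 73, 73, 75, 46, 3, 4, 33]
top 0 [85, 87, 87, 40, 1, 1, 32, 58, 51]
top 0.04 [85, 87, 84, 33, 0, 1, 44, 60, 41]
top 0.08 [85, 88, 81, 15, 0, 2, 49, 60, 35]
top 0.12 [86, 88, 74, 7, 0, 10, 60, 59, 24]
top 0.2 [87, 82, 30, 1, 1, 47, 61, 40, 12]
scoop region diff 7.0
cup 3.95
timer 3.98
jar 3.92
pot 3.53
```

```bash
python3 -c "
from bench import job
print(job.hand_in())"
```

```text
the job is handed in; nothing more can be done
None
```

The job is handed in at about 18 s of the 64 s allowed: all three nuggets went into the infuser, the empty scoop is flat on the ledge, and the lever measured shut to within about 0.02 rad; the hand-in call returned no verdict.

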